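# Load a tray of circuit boards into a test dock and latch it

### The job

Take the tray that holds the two circuit boards and slide it, boards lying in it, under the bridge of the white test dock until it has pushed the stiff connector at the back fully home against its stop; press gently, feeling for the stop. Then, with the tray home, swing the dock's quarter-turn latch fully closed behind the tray and let go. Leave the empty tray and the other things on the bench where they are.

Things in the scene. Friction and masses are not known exactly. Their poses are not given: they have to be found in the camera images.
- tray: The loaded tray: open grey plastic tray, 160 (x, long) x 60 (y) x 30 mm high, walls and floor 3 mm, about 0.34 kg with two boards lying loose in it. Both ends are alike: either end may enter first. Origin: centre of its underside. Grasp it across its 60 mm width at mid-length.
- board1: Green circuit board, 62 x 48 mm and 16 mm high with its parts, lying flat in the loaded tray below the rim. Origin: centre of its underside.
- board2: A second board like board1, in the other half of the loaded tray.
- dock: White metal test dock, fixed, takes the tray lengthwise. Origin: middle of the slot's mouth, at bench height; +x points into the slot, z up. Floor 12 mm above the bench, 100 mm wide, from x = -135 (bare sill before the mouth) to 200 mm. Side walls from x = 0 to 175, inner faces at y = +-31.5 mm, 13.5 mm thick, top at z = 46; flared lead-ins from x = -23 to 0, 84 mm apart at the outer end.
- dock_mouth (a point): Centre of the slot's floor at the mouth (dock x = 0, z = 12 mm). A bridge covers the slot from here to x = 40 mm: underside z = 46, top z = 58. Behind it the slot is open above. With the tray home about 25 mm of it stands out of the mouth: too little to hold by its sides, so push its rear end.
- dock_stop (a point): Point on the slot's floor (dock x = 135 mm, z = 12) where the tray's nose is about at home, its centre then at dock x = 55. The nose meets the connector about 12 mm before. The true depth differs from dock to dock by up to 4 mm either way and must be felt.
- plug (a joint): Travel of the dock's connector, m: 0 standing forward, 0.012 fully home on its stop. It resists with about 4 N of its own (more with the friction of the tray) and stays where it is left (no spring).
- latch (a joint): Quarter-turn latch, rad: 0 open (steel bar points to the dock's -x, beside the tray's way), 1.571 closed (bar across the sill behind the tray, pointing to the dock's -y, inner face at x = -34 mm). Turns anticlockwise from above, stays where left. Upright axis at dock x = -40, y = 95 mm; bar 12 mm thick, z = 18 to 34 mm.
- latch_grip (a point): Grip height on the latch's upright black post, 16 mm diameter, at the bar's end 90 mm from the axis; this point is 73 mm above the bench, the post's top at 95 mm.
- spare_tray: An empty tray, same shape and size as the loaded one; leave it. Origin: centre of its underside.
- multimeter: Black hand multimeter, 160 x 78 x 34 mm, lying on the bench; bystander.
- spool: Steel solder spool, 54 mm diameter, 42 mm high, standing; bystander.
- screwdriver: Screwdriver lying on the bench; bystander.
- heatsink: Finned aluminium heat sink, 44 x 44 x 26 mm; bystander.
Things that resemble listed ones, but are neither listed nor needed, are in the scene too. Leave any pink or yellow look-alike of the tray alone.

How it is judged:
By the outcome, as a careful person would: the job done as asked, in the order asked, and still so for the second after the job is handed in, with the robot touching nothing.
It also fails if it takes over 72 s, if anything falls off the work surface, if the arm or the gripper's body presses on something with over 40 N, if the wrist force passes 120 N, or if a joint passes its speed limit or range.

### The arm

A 6-joint arm with a two-finger parallel gripper is mounted at the origin on the work surface. World frame = base frame: x ahead of the robot, y to its left, z up, the work surface at z = 0. Lengths are in m, angles in rad, forces in N, time in s.
With the tool pointing down it reaches from about 0.2 to 0.875 m from the base axis. Payload 3.4 kg.
Tool frame: the origin (TCP) lies between the finger pads; the fingertips stand 25 mm ahead of it and the grasp point (between the pads) lies 6 mm ahead of it (r.nose_length is the z of the fingertips in the tool frame, in m); z points along the fingers, x is the direction in which the jaws open and shut, and the axes are right-handed (so a half turn about z gives the same grasp; the last joint's range is limited). The gripper opens to 94 mm and grips with 3 to 60 N. Pads are 16 mm wide; open, the fingers measure 119 mm over their backs; the gripper's body (75 mm by 177 mm) begins 78 mm behind the grasp point.
Start: joints at [1.126, 0.276, 1.505, -0, 1.361, -0.121], TCP at [0.183, 0.545, 0.23] pointing down, gripper open.
Joint ranges: [-2.89, 2.89], [-0.75, 2.08], [0.22, 2.7], [-1.18, 4.32], [0.11, 2.71], [-2.7, 2.7]. Speed limits (rad/s): [2.57, 2.57, 3.14, 3.14, 3.14, 3.14].

### API

Orientations are given as a unit quaternion [w, x, y, z].
In Python, from plant import r, gripper_to, inverse_kinematics, vision, models, telemetry gives the robot as it stands. Calls block until the motion is done:
- r.move_to(position, orientation): joint-space move of the TCP to a pose.
- r.move_l(position, rot=None, vel=0.15, guard=None): straight line of the TCP; rot=None keeps the orientation; vel is the mean speed in m/s. With guard (N) it stops when the force on the tool has changed by that much, and returns True; else False.
- r.movej(angles): joint-space move.
- gripper_to(opening, f_grip=None): finger opening in m; f_grip is the grip in N (None keeps the last); returns when the fingers have stopped.
- r.hold(seconds).
- inverse_kinematics(position, orientation): joint angles nearest the present ones, or None.
- vision.snapshot(name): name is "scene" or "top" or "wrist"; returns the picture (384x512x3 uint8, red, green, blue); there is no depth.
- vision.get_calibration(name): a dict with "fx", "fy", "cx", "cy" (pixels), "D" ([k1, k2, p1, p2, k3] as OpenCV has them; the pictures are not rectified), "position" and "orientation" of the camera in the world. Camera axes: x right, y down, z forward; pixel columns grow to the right and rows downward; lengths in m; the calibration is good to about 2 mm. A picture is of the moment at which its call begins: read the wrist's pose just before it. get_calibration takes no time and is no camera call; for the wrist camera it gives the pose at the moment of the call.
A pose or a line that the arm cannot do raises r.PlanningError and nothing moves.
- r.sign_off(): hands the job in, once; it reports no verdict.
Trained networks look in the newest picture that a camera, given by its name, has taken for a name from the list of things; names that differ only in an ending like _2 or _b are one class to them, and where a whole thing is asked for, a point or a joint stands for the part that bears it (a point fixed in the world has none). Each returns a list of dicts, best first, with "score" (0 to 1); they miss things now and then, are a little off and sometimes report something else, mostly with a low value. They report only what shows in the picture. A call takes as long as a camera call. They do not tell look-alikes from the thing itself.
- models.boxes_of(thing, camera): "at" ([x, y, z] in m, in world coordinates, good to about 4 mm: the middle of the surface that is visible of it).
- models.regions_of(thing, camera): "pixels" (384x512 bool, what is visible of it).
- models.mark_of(thing, camera): "at" ([x, y, z] in m, in world coordinates, good to about 4 mm: a listed point, or the origin of a listed thing).
Readings, each from a call of its own:
- telemetry.current_t(): time.
- telemetry.current_joints(): joint angles.
- telemetry.current_dq(): joint speeds.
- telemetry.current_joint_efforts(): joint torques, N m.
- telemetry.current_ee_pos(): TCP position.
- telemetry.current_tool_rot(): TCP orientation.
- telemetry.current_wrist_force(): force on the tool from outside, world axes, zero at the start.
- telemetry.current_torque(): the same for the moment, N m.
- telemetry.current_opening(): finger opening in m.
Only numpy, scipy, OpenCV 4.12 (cv2) and the standard library are available. Lean on these libraries where they do the work, as an engineer would, in place of code of your own. Each camera call takes 0.05 s, during which the arm holds its last target. There are 200 camera calls.

## Working session

There is one attempt and no reset: what is moved stays moved. The work goes in short steps, each a Python script; the robot and the scene stay as the last script left them, time stands still between calls to the robot, and variables do not carry over. Pictures are saved under pics/ and viewed, about 8 in all and at most 12, crops included, and the job is handed in when it is done.

```bash
mkdir -p pics; ls; cat > go.py <<'E'
from plant import r, gripper_to, inverse_kinematics, vision, models, telemetry as T
import numpy as np, cv2
def save(im,n): cv2.imwrite('pics/'+n,cv2.cvtColor(im,cv2.COLOR_RGB2BGR))
E
python3 - <<'E'
from go import *
a=vision.snapshot("top"); b=vision.snapshot("scene")
save(np.vstack([a,b])[:, :] if 0 else a,"top.png"); save(b,"scene.png")
for c in("top","scene"):
  k=vision.get_calibration(c); print(c,np.round(k['position'],3),np.round(k['orientation'],3),k['fx'])
  for n in("tray","board1","dock","dock_mouth","dock_stop","latch_grip","spare_tray","multimeter","spool"):
    print(n,[(np.round(d['at'],3).tolist(),round(d['score'],2)) for d in models.mark_of(n,c)])
print(T.current_t())
E
```

```text
pics
top [ 0.358 -0.045  1.192] [-0.065  0.706 -0.703  0.055] 377.8186392946201
tray [([0.745, -0.385, -0.0], 0.9), ([0.451, -0.482, 0.007], 0.77), ([0.341, -0.203, -0.001], 0.72), ([0.55, -0.145, -0.0], 0.64)]
board1 [([0.516, -0.138, 0.002], 0.86), ([0.591, -0.152, 0.002], 0.73), ([0.487, 0.162, 0.075], 0.47)]
dock [([0.635, 0.109, -0.0], 0.81)]
dock_mouth [([0.635, 0.113, 0.018], 0.98)]
dock_stop [([0.764, 0.15, 0.011], 0.86), ([0.484, 0.165, 0.072], 0.5)]
latch_grip [([0.485, 0.168, 0.071], 0.55)]
spare_tray [([0.526, -0.31, -0.003], 0.89)]
multimeter [([0.745, -0.201, -0.001], 0.72)]
spool [([0.763, 0.15, 0.015], 0.59)]
scene [ 1.282 -0.582  0.727] [-0.413  0.795  0.394 -0.205] 426.0815385305549
tray [([0.334, -0.207, -0.001], 0.96), ([0.448, -0.486, -0.003], 0.92), ([0.742, -0.388, -0.002], 0.63), ([0.556, -0.146, 0.002], 0.57), ([0.48, 0.165, 0.068], 0.32)]
board1 [([0.513, -0.134, 0.003], 0.63), ([0.592, -0.156, 0.002], 0.49)]
dock [([0.631, 0.112, -0.002], 0.86)]
dock_mouth [([0.634, 0.107, 0.01], 0.73), ([0.588, -0.158, 0.003], 0.73)]
dock_stop [([0.762, 0.144, 0.014], 0.6)]
latch_grip [([0.48, 0.163, 0.073], 0.57)]
spare_tray [([0.524, -0.314, -0.004], 0.56)]
multimeter [([0.746, -0.201, 0.003], 0.95)]
spool [([0.513, -0.132, -0.0], 0.72)]
1.0
```

View pics/top.png

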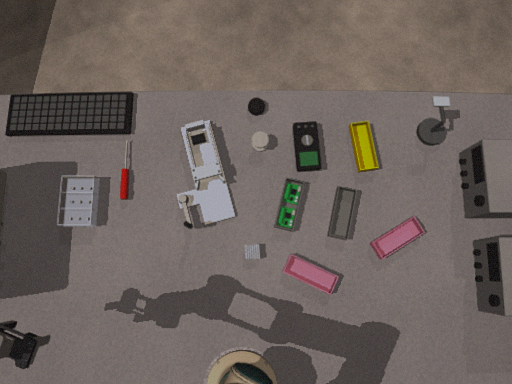

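View pics/scene.png

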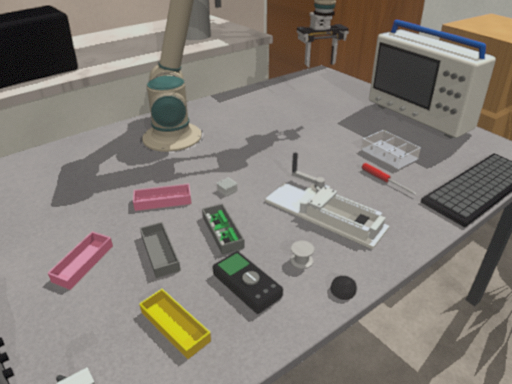

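The top view shows five tray-shaped objects:
- Grey tray with two green boards at (290,205). This is the loaded tray.
- Empty grey tray at (343,212), the spare.
- Pink look-alikes at (311,274) and (397,238), and a yellow one at (364,146).

Next I'll look at the dock and then the loaded tray from close by.

```bash
cat >> go.py <<'E'
from scipy.spatial.transform import Rotation as Ro
def q(a):
    c,s=np.cos(a),np.sin(a)
    x,y,z,w=Ro.from_matrix([[c,s,0],[s,-c,0],[0,0,-1]]).as_quat()
    return np.array([w,x,y,z])
def M(n,c): return [(np.round(d['at'],4).tolist(),round(d['score'],2)) for d in models.mark_of(n,c)]
E
python3 - <<'E'
from go import *
R=Ro.from_quat(np.roll(T.current_tool_rot(),-1)).as_matrix(); print(np.round(R,2))
k=vision.get_calibration("wrist"); print("cam in tool",np.round(R.T@(np.array(k['position'])-T.current_ee_pos()),3), np.round(Ro.from_quat(np.roll(k['orientation'],-1)).as_matrix(),2).tolist(), k['fx'])
for a in (0.28+np.pi/2,0.28-np.pi/2): print(a,inverse_kinematics([0.60,0.10,0.3],q(a)),inverse_kinematics([0.48,0.165,0.08],q(a)),inverse_kinematics([0.6,0.11,0.08],q(a-np.pi/2)),inverse_kinematics([0.6,0.11,0.08],q(a+np.pi/2)))
E
```

```text
[[ 0.32  0.95  0.  ]
 [ 0.95 -0.32  0.  ]
 [ 0.    0.   -1.  ]]
cam in tool [-0.001 -0.077 -0.153] [[0.32, 0.91, 0.25], [0.95, -0.31, -0.08], [-0.0, 0.27, -0.96]] 291.2210237634095
1.8507963267948966 [ 5.08067908e-02  2.98616589e-01  1.30287967e+00 -4.44089210e-16
  1.54009640e+00 -1.79998954e+00] [ 1.93935896e-01  3.10686455e-01  1.87099967e+00 -4.44089210e-16
  9.59906525e-01 -1.65686043e+00] [ 6.73024062e-02  4.42616066e-01  1.64469988e+00 -4.44089210e-16
  1.05427671e+00 -2.12697594e-01] None
-1.2907963267948965 [ 5.08067908e-02  2.98616589e-01  1.30287967e+00 -4.44089210e-16
  1.54009640e+00  1.34160312e+00] [ 1.93935896e-01  3.10686455e-01  1.87099967e+00 -4.44089210e-16
  9.59906525e-01  1.48473222e+00] None [ 6.73024062e-02  4.42616066e-01  1.64469988e+00 -4.44089210e-16
  1.05427671e+00 -2.12697594e-01]
```

```bash
python3 - <<'E'
from go import *
def look(n,names,f):
  im=vision.snapshot("wrist"); save(im,f)
  for x in names: print(n,x,M(x,"wrist"))
r.move_to([0.61,0.12,0.25],q(0.28+np.pi/2))
look("A",["dock","dock_mouth","dock_stop","latch_grip"],"wA.png")
k=vision.get_calibration("wrist"); np.save("kA.npy",k,allow_pickle=True)
r.move_to([0.64,0.15,0.22],q(0.28+np.pi/2))
look("B",["dock","dock_mouth","dock_stop","latch_grip"],"wB.png")
np.save("kB.npy",vision.get_calibration("wrist"),allow_pickle=True)
r.move_to([0.55,-0.146,0.2],q(-0.2+np.pi/2))
look("C",["tray","board1"],"wC.png")
np.save("kC.npy",vision.get_calibration("wrist"),allow_pickle=True)
print(T.current_t())
a=cv2.imread("pics/wA.png");c=cv2.imread("pics/wC.png")
cv2.imwrite("pics/AC.png",cv2.resize(np.hstack([a,c]),(800,300)))
E
```

```text
A dock [([0.6321, 0.1143, 0.0007], 0.75)]
A dock_mouth [([0.6315, 0.1116, 0.0106], 0.61), ([0.5564, -0.1466, -0.0019], 0.22)]
A dock_stop [([0.7604, 0.1496, 0.0104], 0.94)]
A latch_grip [([0.4799, 0.1635, 0.0756], 0.72)]
B dock [([0.6321, 0.1163, -0.0012], 0.63)]
B dock_mouth [([0.6324, 0.1133, 0.0125], 0.71)]
B dock_stop [([0.7641, 0.1469, 0.0106], 0.73)]
B latch_grip [([0.4768, 0.1642, 0.0727], 0.97)]
C tray [([0.339, -0.2067, -0.0027], 0.96), ([0.5556, -0.1472, 0.0018], 0.81), ([0.7465, -0.388, -0.0005], 0.77)]
C board1 [([0.5894, -0.1523, 0.0025], 0.91), ([0.5093, -0.134, 0.001], 0.65), ([0.6297, 0.1138, 0.0109], 0.42)]
5.3167
```

View pics/AC.png

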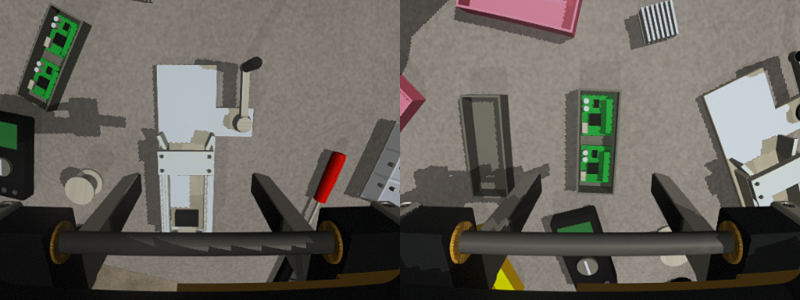

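The left half shows the dock with its sill up and latch open. The right half confirms the target: grey tray with two green boards at (597,140) in the composite, and the empty spare at (485,145). I'll rectify the pictures to measure both yaws.

```bash
cat >> go.py <<'E'
def ortho(f,k,o,th,xr,yr,z,s=2):
    """top-down resample at height z; columns +x, rows from yr[1] down"""
    X,Y=np.meshgrid(np.arange(xr[0],xr[1],.001/s),np.arange(yr[1],yr[0],-.001/s))
    c,sn=np.cos(th),np.sin(th)
    P=np.stack([o[0]+c*X-sn*Y,o[1]+sn*X+c*Y,np.full_like(X,z)],-1).reshape(-1,3)
    R=Ro.from_quat(np.roll(k['orientation'],-1)).as_matrix()
    rv=cv2.Rodrigues(R.T)[0]; t=-R.T@np.array(k['position'])
    K=np.array([[k['fx'],0,k['cx']],[0,k['fy'],k['cy']],[0,0,1.]])
    p=cv2.projectPoints(P,rv,t,K,np.array(k['D'],float))[0].reshape(X.shape+(2,)).astype(np.float32)
    return cv2.remap(cv2.imread('pics/'+f),p,None,cv2.INTER_LINEAR)
E
python3 - <<'E'
from go import *
kB=np.load("kB.npy",allow_pickle=True).item();kA=np.load("kA.npy",allow_pickle=True).item();kC=np.load("kC.npy",allow_pickle=True).item()
o=[.633,.112];th=.285
def grid(im,xr,yr,xs,ys):
  for x in xs: cv2.line(im,(int((x-xr[0])*2000),0),(int((x-xr[0])*2000),im.shape[0]),(0,0,255),1)
  for y in ys: cv2.line(im,(0,int((yr[1]-y)*2000)),(im.shape[1],int((yr[1]-y)*2000)),(0,0,255),1)
  return im
xr,yr=(-.15,.1),(-.07,.07)
S=grid(ortho("wA.png",kA,o,th,xr,yr,.012),xr,yr,[-.135],[.05,-.05])
W=grid(ortho("wA.png",kA,o,th,xr,yr,.046),xr,yr,[0],[.045,-.045])
tr=(-.1,.1)
Tt=grid(ortho("wC.png",kC,[.5545,-.147],-.2,tr,(-.05,.05),.030),tr,(-.05,.05),[-.08,.08],[-.03,.03])
out=np.zeros((560,920,3),np.uint8); out[:280,:500]=S; out[280:,:500]=W; out[:200,510:910]=Tt
cv2.imwrite("pics/ortho.png",out[:,:].copy() if 0 else cv2.resize(out,(800,487)))
E
```

```text
(no output)
```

View pics/ortho.png

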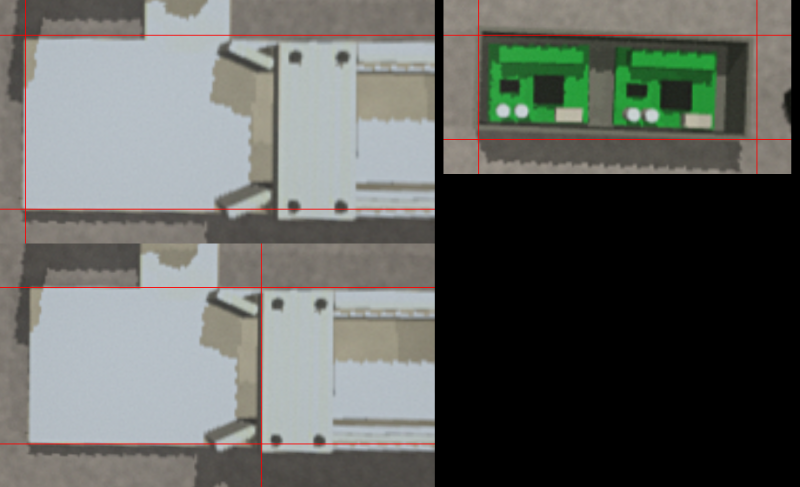

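```bash
python3 - <<'E'
from go import *
o=[.633,.112];th=.285
xr,yr=(-.15,.0),(-.07,.07)
for f in "AB":
  k=np.load(f"k{f}.npy",allow_pickle=True).item()
  g=cv2.GaussianBlur(ortho(f"w{f}.png",k,o,th,xr,yr,.012,4)[:,:,2],(0,0),3).astype(float)
  def fit(prof,axis0,step):  # strongest gradient per line, robust fit
    pts=[]
    return pts
  for name,sgn,win in(("top",1,(.03,.065)),("bot",-1,(-.065,-.035))):
    i0,i1=int((yr[1]-win[1])*4000),int((yr[1]-win[0])*4000)
    c0,c1=(int((-.125-xr[0])*4000),int(((-.085 if sgn>0 else -.04)-xr[0])*4000))
    d=sgn*np.gradient(g,axis=0)[i0:i1,c0:c1]
    y=yr[1]-(d.argmax(0)+i0)/4000; x=xr[0]+np.arange(c0,c1)/4000
    p=np.polyfit(x,y,1)
    for _ in range(5):
      m=abs(np.polyval(p,x)-y)<.0012
      if m.sum()>20:p=np.polyfit(x[m],y[m],1)
    print(f,name,"slope",p[0].round(4),"y0",p[1].round(4),"n",m.mean().round(2))
  r0,r1=int((yr[1]-.03)*4000),int((yr[1]+.045)*4000); c0,c1=0,120
  d=np.gradient(g,axis=1)[r0:r1,c0:c1]; xx=xr[0]+d.argmax(1)/4000; yy=yr[1]-np.arange(r0,r1)/4000
  p=np.polyfit(yy,xx,1); m=abs(np.polyval(p,yy)-xx)<.0015;p=np.polyfit(yy[m],xx[m],1)
  print(f,"left dx/dy",p[0].round(4),"x0",p[1].round(4))
P=np.array([[0,0],[.135,0],[-.13,.095]]);Q=np.array([[.6331,.112],[.7626,.1476],[.4804,.1647]])
H=(P-P.mean(0)).T@(Q-Q.mean(0)); print("rigid th",np.arctan2(H[0,1]-H[1,0],H[0,0]+H[1,1]))
E
```

```text
A top slope 0.0113 y0 0.0492 n 0.9
A bot slope -0.0126 y0 -0.052 n 1.0
A left dx/dy 0.0111 x0 -0.1368
B top slope -0.0283 y0 0.0447 n 0.89
B bot slope -0.0147 y0 -0.0534 n 1.0
B left dx/dy 0.0268 x0 -0.1362
rigid th 0.28460348780307176
```

```bash
cat >> go.py <<'E'
DO=np.array([.6325,.1095]);TH=.273
def D(x,y,z): 
    c,s=np.cos(TH),np.sin(TH); return [DO[0]+c*x-s*y,DO[1]+s*x+c*y,z]
E
python3 - <<'E'
from go import *
a=-.22+np.pi/2
r.move_to([.5535,-.1458,.10],q(a))
print(r.move_l([.5535,-.1458,.029],vel=.1,guard=15))
print(gripper_to(.05,f_grip=20),T.current_opening(),T.current_wrist_force())
r.move_l([.5535,-.1458,.12],vel=.12)
print(T.current_opening(),T.current_wrist_force())
save(vision.snapshot("wrist"),"w2.png")
r.move_to(D(-.125,0,.12),q(TH+np.pi/2))
r.move_l(D(-.112,0,.046),vel=.1)
print(T.current_opening(),T.current_wrist_force(),T.current_t())
save(vision.snapshot("wrist"),"w3.png");np.save("k3.npy",vision.get_calibration("wrist"),allow_pickle=True)
cv2.imwrite("pics/w23.png",cv2.resize(np.hstack([cv2.imread("pics/w2.png"),cv2.imread("pics/w3.png")]),(800,300)))
E
```

```text
False
False 0.06022904870756066 [0.23309424 2.01686377 1.37674516]
0.05960583418305405 [ 0.04162471  0.22698767 -4.2170858 ]
0.06008154538253063 [ 0.73977421  0.289964   -3.15306029] 10.0417
```

View pics/w23.png

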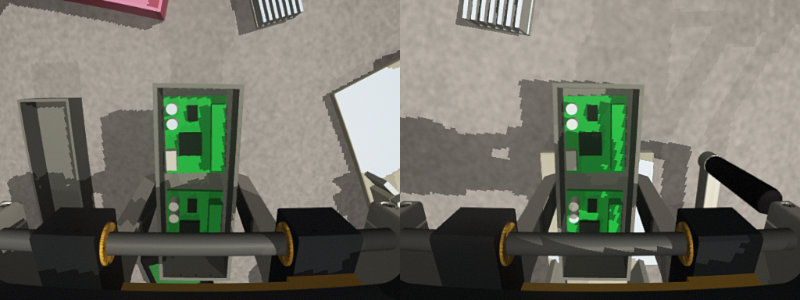

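```bash
python3 - <<'E'
from go import *
print(r.move_l(D(-.112,0,.0418),vel=.05,guard=6),T.current_wrist_force())
c,s=np.cos(TH),np.sin(TH); z=T.current_ee_pos()[2]
for x in(-.095,-.08,-.07,-.06,-.048):
  h=r.move_l(D(x,0,z),vel=.05,guard=10); f=T.current_wrist_force()
  print(x,h,"fx",round(c*f[0]+s*f[1],2),"fy",round(-s*f[0]+c*f[1],2),"fz",round(f[2],2),"mz",round(T.current_torque()[2],2))
  if h: break
print(T.current_ee_pos(),T.current_t())
save(vision.snapshot("wrist"),"w4.png");np.save("k4.npy",vision.get_calibration("wrist"),allow_pickle=True)
E
```

```text
False [-1.15608552 -0.37728001 -3.29758078]
-0.095 False fx 0.45 fy 1.65 fz -2.94 mz 0.06
-0.08 False fx 1.13 fy 1.59 fz -4.06 mz 0.14
-0.07 False fx 1.15 fy 2.27 fz -4.35 mz 0.22
-0.06 False fx 1.31 fy 3.12 fz -5.4 mz 0.2
-0.048 False fx 1.92 fy 3.1 fz -4.97 mz 0.3
[0.58729143 0.09689669 0.04187644] 12.375
```

View pics/w4.png

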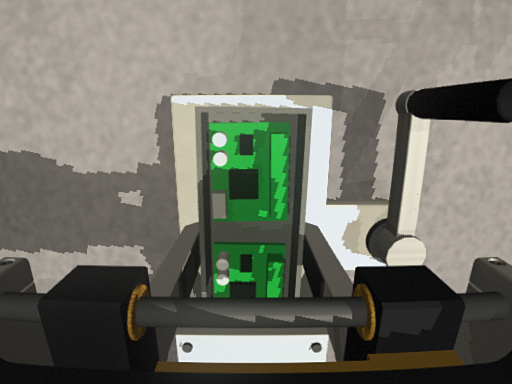

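```bash
python3 - <<'E'
from go import *
c,s=np.cos(TH),np.sin(TH)
r.move_l(D(-.048,0,.0408),vel=.05,guard=6)
gripper_to(.088); r.move_l(D(-.048,0,.15),vel=.2)
r.move_l(D(-.165,0,.15),vel=.25); gripper_to(0.0); print(T.current_opening())
r.move_l(D(-.165,0,.046),vel=.15,guard=10)
f0=np.array(T.current_wrist_force())
def rep(tag):
  f=np.array(T.current_wrist_force())-f0; p=np.array(T.current_ee_pos())[:2]-DO
  print(tag,"x",round(c*p[0]+s*p[1],4),"fx",round(c*f[0]+s*f[1],2),"fy",round(-s*f[0]+c*f[1],2))
h=r.move_l(D(-.125,0,.046),vel=.06,guard=10); rep(h)
if not h:
  h=r.move_l(D(-.06,0,.046),vel=.06,guard=12); rep(h)
print(T.current_t())
save(vision.snapshot("wrist"),"w5.png")
E
```

```text
0.00037195868237353434
False x -0.1249 fx -0.23 fy 0.81
False x -0.0598 fx 1.22 fy 0.98
18.85
```

View pics/w5.png

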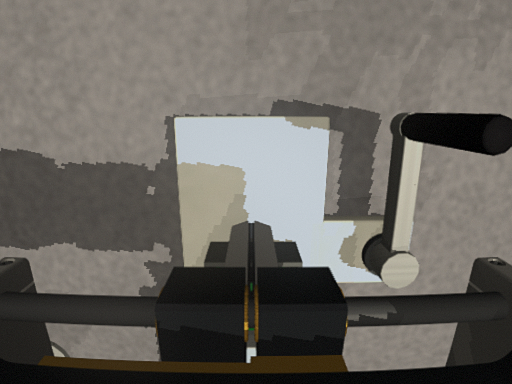

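```bash
python3 - <<'E'
from go import *
c,s=np.cos(TH),np.sin(TH)
F=lambda: np.array([[c,s,0],[-s,c,0],[0,0,1]])@np.array(T.current_wrist_force())
base=F(); print("base",base.round(2))
x=-.06
while x<-.022:
  x+=.002 if x<-.040 else .001
  h=r.move_l(D(x,0,.046),vel=.02,guard=14); f=F(); p=np.array(T.current_ee_pos())[:2]-DO
  print(round(x,3),h,"x",round(c*p[0]+s*p[1],4),"f",f.round(1))
  if h or abs(f[0])>16: break
print(T.current_t())
E
```

```text
base [-1.54 -0.32 -0.48]
-0.058 False x -0.0585 f [-3.1  0.1  2.4]
-0.056 False x -0.056 f [-3.   0.6  2.9]
-0.054 False x -0.0539 f [-2.4  0.1  2.1]
-0.052 False x -0.0517 f [-2.3 -0.   1.7]
-0.05 False x -0.0496 f [-2.3  0.4  1.5]
-0.048 False x -0.0476 f [-2.8  0.6  0.3]
-0.046 False x -0.0455 f [-1.4  0.3 -0.9]
-0.044 False x -0.0443 f [-3.4 -0.1  2.1]
-0.042 False x -0.0442 f [-7.1 -0.1  4.8]
-0.04 False x -0.0442 f [-11.7  -1.9   7.9]
-0.039 False x -0.0442 f [-13.4  -1.9   9.6]
-0.038 False x -0.0434 f [-12.6  -0.4  10.8]
-0.037 False x -0.0424 f [-13.7  -0.1   9.6]
-0.036 False x -0.0414 f [-13.1  -0.2  10.1]
-0.035 False x -0.0404 f [-13.4  -0.3   9.5]
-0.034 False x -0.0394 f [-13.    0.3  10.6]
-0.033 False x -0.0384 f [-12.9  -0.4  10.2]
-0.032 False x -0.0374 f [-12.9  -1.3  10.5]
-0.031 False x -0.0364 f [-13.4  -0.5   9.9]
-0.03 False x -0.0354 f [-13.2  -0.5   9.8]
-0.029 False x -0.0345 f [-13.9  -1.    9.2]
-0.028 False x -0.0344 f [-15.9  -1.   10.8]
-0.027 False x -0.0344 f [-16.   -1.2  13.9]
24.65
```

```bash
python3 - <<'E'
from go import *
c,s=np.cos(TH),np.sin(TH)
F=lambda: np.array([[c,s,0],[-s,c,0],[0,0,1]])@np.array(T.current_wrist_force())
def rep(t):
  p=np.array(T.current_ee_pos()); d=p[:2]-DO; print(t,"x",round(c*d[0]+s*d[1],4),"z",p[2].round(4),"f",F().round(1))
rep("now")
r.move_l(D(-.029,0,.046),vel=.02); rep("relax")
r.move_l(D(-.029,0,.049),vel=.02); rep("up")
x=-.029
for i in range(9):
  x+=.001; r.move_l(D(x,0,.049),vel=.015); rep(round(x,3))
  if abs(F()[0])>24: break
print(T.current_t())
E
```

```text
now x -0.0344 z 0.046 f [-16.   -1.2  13.9]
relax x -0.0345 z 0.046 f [-13.4   0.1   9.9]
up x -0.0344 z 0.0472 f [-10.   -2.   -1.7]
-0.028 x -0.0344 z 0.0467 f [-11.3  -0.6  -1.2]
-0.027 x -0.0344 z 0.0464 f [-12.1  -1.3  -0.5]
-0.026 x -0.0344 z 0.0462 f [-13.8  -1.5  -0.7]
-0.025 x -0.0343 z 0.0461 f [-16.   -0.7   0.3]
-0.024 x -0.0343 z 0.0461 f [-17.1  -2.4   1.7]
-0.023 x -0.0343 z 0.0462 f [-18.8  -2.7   4.1]
-0.022 x -0.0343 z 0.0462 f [-20.7  -2.5   5.2]
-0.021 x -0.0342 z 0.0462 f [-21.9  -2.6   6.9]
-0.02 x -0.0342 z 0.0462 f [-24.7  -1.9   8.6]
27.45
```

It stops hard at x = -34 mm and doesn't move under up to 25 N. But I felt only about 10 mm of connector travel, not 12, so I'll check by looking from pose A again.

```bash
python3 - <<'E'
from go import *
r.move_l(D(-.05,0,.047),vel=.1); r.move_l(D(-.05,0,.13),vel=.25)
r.move_to([0.61,0.12,0.25],q(0.28+np.pi/2))
save(vision.snapshot("wrist"),"wD.png"); k=vision.get_calibration("wrist"); np.save("kD.npy",k,allow_pickle=True)
for n in ("plug","tray","dock_stop"): 
  print(n,M(n,"wrist"))
print(T.current_t())
kA=np.load("kA.npy",allow_pickle=True).item()
xr,yr=(-.05,.20),(-.05,.05)
O=[ortho(f,kk,DO,TH,xr,yr,.042,3) for f,kk in(("wA.png",kA),("wD.png",k))]
cv2.imwrite("pics/AD.png",cv2.resize(np.vstack(O),(750,600)))
E
```

```text
Traceback (most recent call last):
  File "go.py", line 9, in M
    def M(n,c): return [(np.round(d['at'],4).tolist(),round(d['score'],2)) for d in models.mark_of(n,c)]
                                                                                    ~~~~~~~~~~~~~~^^^^^
ValueError: it knows: board, dock, dock_mouth, dock_stop, heatsink, latch_grip, multimeter, screwdriver, spare_tray, spool, tray
```

```bash
python3 - <<'E'
from go import *
print(M("tray","wrist"),M("dock_stop","wrist"),T.current_t())
kA=np.load("kA.npy",allow_pickle=True).item();k=np.load("kD.npy",allow_pickle=True).item()
xr,yr=(-.05,.20),(-.05,.05)
O=[ortho(f,kk,DO,TH,xr,yr,.042,3) for f,kk in(("wA.png",kA),("wD.png",k))]
cv2.imwrite("pics/AD.png",np.vstack(O))
E
```

```text
[([0.6882, 0.1213, 0.0108], 0.7)] [] 29.1
```

View pics/AD.png

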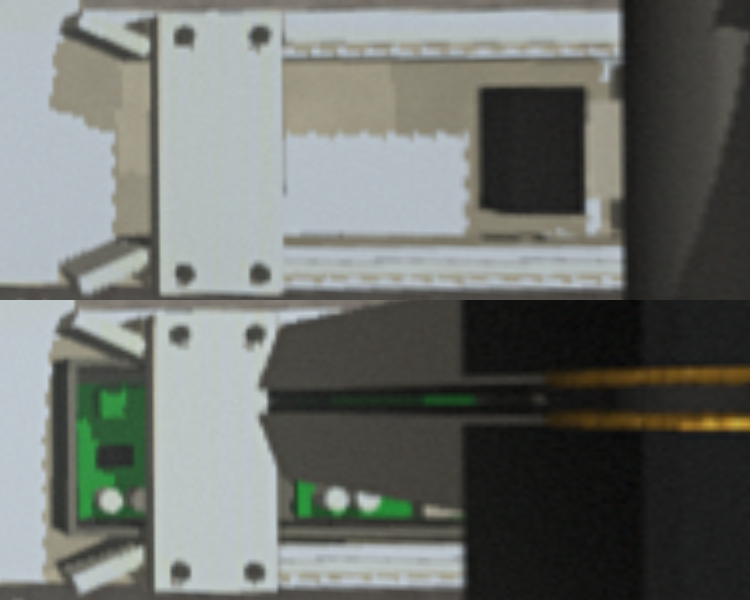

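```bash
python3 - <<'E'
from go import *
gripper_to(.09)
r.move_to(D(.09,0,.25),q(TH+np.pi/2))
save(vision.snapshot("wrist"),"wE.png"); k=vision.get_calibration("wrist"); np.save("kE.npy",k,allow_pickle=True)
print(T.current_t())
L=lambda f:np.load(f"k{f}.npy",allow_pickle=True).item()
xr,yr=(.0,.22),(-.05,.05)
O=[ortho(f"w{f}.png",L(f),DO,TH,xr,yr,.042,3) for f in "AE"]
cv2.imwrite("pics/AE.png",np.vstack(O))
E
```

```text
31.0667
```

View pics/AE.png

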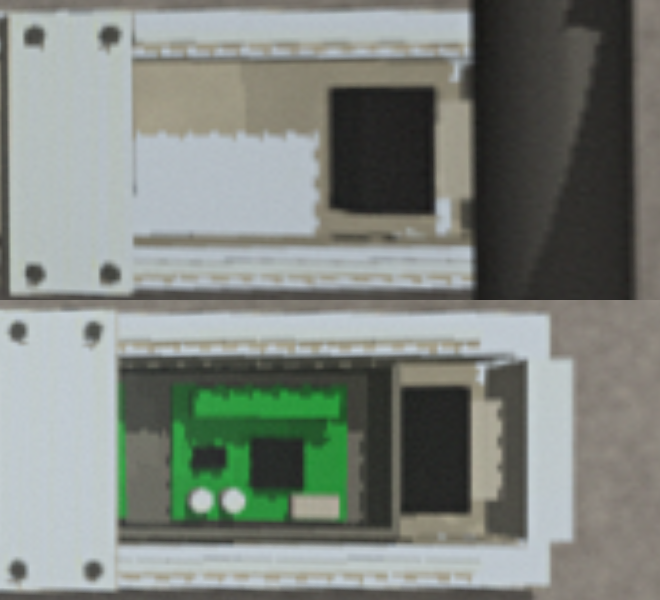

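The tray nose sits flush against the black connector block at px 398, and both boards lie flat. I'll confirm the stop with two gentle off-centre pushes, in case the tray is only wedged.

```bash
python3 - <<'E'
from go import *
c,s=np.cos(TH),np.sin(TH)
F=lambda: np.array([[c,s,0],[-s,c,0],[0,0,1]])@np.array(T.current_wrist_force())
def rep(t):
  p=np.array(T.current_ee_pos()); d=p[:2]-DO; print(t,"x",round(c*d[0]+s*d[1],4),"z",p[2].round(4),"f",F().round(1))
r.move_to(D(-.055,.012,.14),q(TH+np.pi/2)); gripper_to(0)
r.move_l(D(-.055,.012,.047),vel=.2,guard=15); rep("down")
for y in(.012,-.012):
  r.move_l(D(-.042,y,.047),vel=.1)
  for x in(-.034,-.030,-.026,-.022):
    r.move_l(D(x,y,.049),vel=.04); rep((y,x))
    if abs(F()[0])>20: break
  r.move_l(D(-.042,y,.047),vel=.1)
r.move_l(D(-.055,-.012,.047),vel=.1)
r.move_l(D(-.055,-.012,.14),vel=.25)
print(T.current_t())
E
```

```text
down x -0.0544 z 0.0474 f [ 0.9 -0.5  0.1]
(0.012, -0.034) x -0.0346 z 0.0491 f [-2.4  0.1  2.3]
(0.012, -0.03) x -0.0344 z 0.0489 f [-10.1  -1.    8.5]
(0.012, -0.026) x -0.0343 z 0.0489 f [-15.7  -1.9  14.7]
(0.012, -0.022) x -0.0341 z 0.0489 f [-22.9  -2.8  20.5]
(-0.012, -0.034) x -0.0346 z 0.0488 f [-2.3 -0.8 -0.2]
(-0.012, -0.03) x -0.0344 z 0.0488 f [-10.1  -1.5   5.6]
(-0.012, -0.026) x -0.0343 z 0.0488 f [-16.7  -2.5  12.1]
(-0.012, -0.022) x -0.0342 z 0.0489 f [-23.7  -4.2  17.1]
38.2083
```

```bash
python3 - <<'E'
from go import *
C=np.array([.5675,.1895]); z=.079
def P(phi,zz): 
  u=TH+np.pi+phi; return [C[0]+.09*np.cos(u),C[1]+.09*np.sin(u),zz]
a0=TH-np.pi/2
r.move_to(P(0,.15),q(a0)); gripper_to(.05)
print(P(0,z),r.move_l(P(0,z),vel=.15,guard=10))
gripper_to(0,f_grip=20); print("open",T.current_opening(),np.round(T.current_wrist_force(),1))
for phi in np.r_[np.arange(1,9)*np.pi/16,1.60,1.62]:
  h=r.move_l(P(phi,z),rot=q(a0+min(phi,1.571)),vel=.06,guard=25)
  p=np.array(T.current_ee_pos())[:2]-C; 
  print(round(phi,3),h,"ang",round((np.arctan2(p[1],p[0])-TH-np.pi)%(2*np.pi),3),"f",np.round(T.current_wrist_force(),1),round(T.current_opening(),4))
  if h: break
save(vision.snapshot("wrist"),"wF.png");save(vision.snapshot("scene"),"s2.png")
print(M("latch_grip","scene"),T.current_t())
E
```

```text
[np.float64(0.48083302703386993), np.float64(0.1652340609724643), 0.079] False
open 0.015622856304364788 [ 0.6 -0.4  2.3]
0.196 False ang 0.201 f [ 0.7 -0.2  2.4] 0.0156
0.393 False ang 0.395 f [ 0.4 -0.5  4.7] 0.0156
0.589 False ang 0.592 f [ 0.8 -1.1  4. ] 0.0156
0.785 False ang 0.79 f [ 1.5 -0.4  5.3] 0.0158
0.982 False ang 0.987 f [2.  0.7 5.4] 0.0156
1.178 False ang 1.185 f [2.4 1.  4.2] 0.0155
1.374 False ang 1.379 f [0.2 0.2 5.3] 0.0154
1.571 False ang 1.575 f [1.4 0.9 5.2] 0.0159
1.6 False ang 1.576 f [-2.7 -1.1  8. ] 0.0157
1.62 False ang 1.577 f [-5.9 -2.5 11.4] 0.0159
[([0.5909, 0.1059, 0.0735], 0.5), ([0.6861, 0.1275, 0.0147], 0.18)] 47.325
```

```bash
python3 - <<'E'
from go import *
gripper_to(.038); p=np.array(T.current_ee_pos())
r.move_l([p[0],p[1],.17],vel=.15)
r.move_to([.50,.02,.30],q(TH+np.pi/2))
im=vision.snapshot("wrist"); save(im,"wG.png"); print("wrist",M("latch_grip","wrist"),M("tray","wrist"))
s=vision.snapshot("scene"); save(s,"s3.png"); print("scene",M("latch_grip","scene"),D(-.04,.005,.073))
b=cv2.imread("pics/s3.png")[150:300,240:420]
cv2.imwrite("pics/fin.png",np.hstack([cv2.imread("pics/wG.png")[:,:],cv2.resize(b,(288,240))[:, :].copy() if 0 else cv2.copyMakeBorder(cv2.resize(b,(288,240)),0,144,0,0,cv2.BORDER_CONSTANT)]))
print(T.current_t())
E
```

```text
wrist [] [([0.3375, -0.2062, 0.0], 0.88)]
scene [([0.5928, 0.1049, 0.0696], 0.65)] [np.float64(0.5926332376246347), np.float64(0.1035299700414358), 0.073]
50.4167
```

View pics/fin.png

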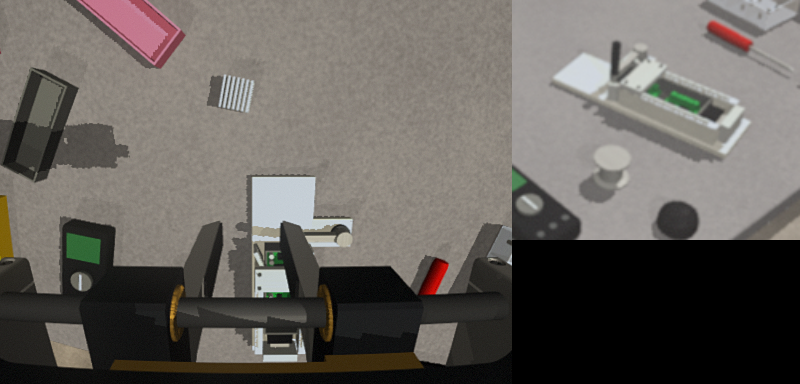

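The picture shows the latch bar across the sill behind the tray, around (300,230). The tray is in the slot with its boards, and the gripper is clear. Handing in.

```bash
python3 -c "
from go import *
r.sign_off(); print(T.current_t())"
```

```text
the job is handed in; nothing more can be done
the job is handed in; nothing more can be done
```

The loaded tray is in the dock against a hard stop, the latch is closed behind it, and the job was handed in at about 50 s with the gripper clear.

**Tray:** I set the grey tray with the two green boards on the sill, slid its nose into the slot, released it and pushed its rear end with closed fingers. The connector gave way at about 13 N. The tray then stopped at the same point (tool at dock x ≈ -34 mm, within 0.2 mm) in the centred push and in two off-centre pushes, up to 25 N. After the push, both boards lay flat in the tray.

**Latch:** I gripped the post and swung it round until it stopped against its end at about 1.577 rad. After release, the scene camera put the post within about 4 mm of its expected closed position, and the last picture shows the bar across the sill.

**Checks that disagreed or failed:**
- **Connector travel:** I felt about 10 mm of connector travel instead of the nominal 12 mm. I took the repeated hard stop as proof that it was home, because the pictures could not confirm the last 2 mm.
- **Last wrist picture:** the network did not find the latch post in it, so the closed position rests on the scene camera and the felt stop.

I did not touch the spare tray or the other things on the bench.

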